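Clamp a polished concrete section in the traverse stage

ROBOT

A 7-joint arm with a two-finger parallel gripper is mounted at the origin on the work surface. World frame = base frame: x ahead of the robot, y to its left, z up, the work surface at z = 0. Lengths are in m, angles in rad, forces in N, time in s.
With the tool pointing down it reaches from about 0.4 to 0.85 m from the base axis. Payload 10.4 kg.
Tool frame: the origin (TCP) lies between the finger pads; the fingertips stand 17 mm ahead of it and the grasp point (between the pads) lies 2 mm behind it; x points along the fingers, y is the direction in which the jaws open and shut, and the axes are right-handed (so a half turn about x gives the same grasp; the last joint's range is limited). The gripper opens to 87 mm and grips with 3 to 60 N. Pads are 19 mm wide; open, the fingers measure 117 mm over their backs; the gripper's body (75 mm by 190 mm) begins 51 mm behind the grasp point.
Start: joints at [1.194, 0.332, -0.065, 1.46, 0.022, 1.35, -0.088], TCP at [0.217, -0.586, 0.24] pointing down, gripper open.
Joint ranges: [-2.6, 2.6], [-0.5, 2.12], [-1.47, 1.34], [0.16, 2.42], [-1.27, 4.41], [0.06, 2.06], [-2.6, 2.6]. Speed limits (rad/s): [2.22, 2.22, 2.79, 2.79, 3.14, 3.14, 3.14].

INTERFACE

Orientations are given as a unit quaternion [x, y, z, w].
In Python, from bench import r, optics, close_job gives the robot as it stands.
- The arm moves only by the shell command python3 -m inch 'ROWS' [OPENING] [FORCE]. ROWS is JSON, a list of rows, each an object with "translation": the shift along the tool's x, y, z in cm, a list of three; "spin": the turn about the tool's x in degrees. In form: [{"translation": [tx, ty, tz], "spin": spin}, ...]. A call has 1 to 20 rows; each row shifts and turns the pose as measured when the row begins, along the tool's axes as they then stand; what a row does not reach is not made up. A row lasts 1/8 s, in which the tool goes at most 62.5 mm and 10.7 degrees, less where a joint would pass 70% of its speed; a pose out of reach is approached as far as the arm can. A call is refused whole if a number of a shift passes 6.25 or a number of a turn 10.7, either way. A call with a gripper value outside its range is refused whole. OPENING is the closure, from 0 (fully open) to 1 (shut), set as the call begins (- or left out, the last holds). The fingers move at their own pace and stop on an object; FORCE is the grip in N (left out, the last holds). Time passes only in rows, so rows that do not move let the fingers close. It gives the time, the measured TCP pose, the force and the opening at its end, in the units of the state.
- r.read_state(): the state, without advancing time (a new reading comes with each control period).
- optics.camera(name): name is "side" or "top"; returns the picture (384x512x3 uint8, red, green, blue); there is no depth.
- optics.camera_model(name): a dict with "camera_matrix" (3x3 intrinsics, pixels), "dist" ([k1, k2, p1, p2, k3] as OpenCV has them; the pictures are not rectified), "world_from_camera" (4x4, takes a point from camera to world coordinates). Camera axes: x right, y down, z forward; pixel columns grow to the right and rows downward; lengths in m; the calibration is good to about 2 mm. A picture is of the moment at which its call begins. camera_model takes no time and is no camera call.
- close_job(): hands the job in, once; it reports no verdict.
The state is a dict: "time": time; "joint_positions": joint angles; "joint_vel": joint speeds; "joint_torque": joint torques, N m; "ee_pos": TCP position; "eef_rot": TCP orientation; "ft_force": force on the tool from outside, world axes, zero at the start; "torque": the same for the moment, N m; "width": finger opening in m.
Only numpy, scipy, OpenCV 4.12 (cv2) and the standard library are available. Lean on these libraries where they do the work, as an engineer would, in place of code of your own. Each camera call takes 0.05 s, during which the arm holds its last target.

TASK

Draw the sprung curved clip on the microscope's traverse stage back by its thumb post until it stays open by itself, then take the rectangular polished concrete section from the tray and set it flat on the stage plate, polished face up, long side along the back rail, fully home against both fixed edges. Then ease the clip back onto the section's corner without letting it snap, and let go so that it clamps the section there. Leave the other things alone.

Things in the scene. Friction and masses are not known exactly. Their poses are not given: they have to be found in the camera images.
- stage: traverse stage, fixed; stands at varying places and yaw. Grey base 170 mm square; dark plate 150 (x) by 200 (y) mm, its face 46 mm above the bench. Origin: centre of underside, z up. Fixed edges: 6 mm high, 10 mm wide; back rail's inner face at x = +5 (y 21 to 87), end stop's at y = +75 mm (x -41 to +5). Handwheels under the plate stick out to y = -144 and x = -100 mm. The clip stands at the -y side.
- seat (a point): where the section's centre is when it lies home against both fixed edges: 25 mm in -x from the back rail's inner face, 37.5 mm in -y from the end stop's inner face, 12 mm above the plate's face. Axes as the stage's: +x points to the back rail, +y to the end stop. A section that is home has its long side along y.
- clip_pivot (a point): upright axis of the clip's pivot, 12 mm above the plate's face, at x = +15, y = -15 mm of the stage; axes as the stage's. The flat curved clip arm spans 7 to 17 mm above the plate; the pivot and the spring strut behind it (+x) stay below 26 mm above the plate.
- clip (a joint): clip angle about its pivot (rad), growing counterclockwise from above as it is drawn off the section: 0 rest stop, nothing in the holder (start); about 0.12 bearing on a section that is home; 1.2 open stop. The strut drives it shut with 0.2 to 0.25 N m (about 4 N at the thumb post), less near the dead point at 0.8; past that it holds it open. Let go below 0.8 it snaps shut.
- thumb_post (a point): middle of the clip's upright thumb post, 30 mm above the plate's face: round steel, 10 mm diameter, 62 mm from the pivot axis. It rises 12 mm over this point and is free to grip down to 13 mm under it. It travels in a circle about the pivot: from the pivot, in stage axes, it lies at (-52, -34) mm with the clip at 0, (-48, -40) at 0.12 and (13, -61) mm at the open stop.
- section_mid (a point): centre of the rectangular polished concrete section: a grey slab 50 mm (its x) by 75 mm (its y) by 24 mm thick (its z, polished face up with cut aggregate showing), about 0.2 kg, loose in the tray. It looks the same turned by half a turn.
- tray: low open steel tray, 180 mm (x) by 250 mm (y), walls 16 mm high and 3 mm thick, inner floor 4 mm above the bench, fixed to the bench. Origin: centre of the underside.
- core_slice: round slice of a drilled concrete core in the tray, 50 mm diameter, 20 mm thick; bystander. Origin: centre of the underside.
- cube: mortar test cube in the tray, 50 mm; bystander. Origin: centre of the underside.
- meter: handheld thermometer lying on the bench beyond the work, 66 by 150 by 26 mm; bystander. Origin: centre of the underside.
Mind the look-alikes: they are no part of the job. What is shaped like the part that bears section_mid but green is not meant.

How it is judged:
On the way, in this order (a step that is already met when the one before it is completed fails the run):
1. the clip is drawn back past its dead point and stays open by itself (within 0.15 rad of its open stop, not touched by the fingers) (value of joint clip above 1.05 rad and contact force between the fingers and clip below 0.2 N), for 0.2 s.
2. with the clip still open, the section lies flat on the plate within 2.5 mm of both fixed edges (value of joint clip above 1 rad and x of section_mid in the frame of seat between -0.0025 and 0.0025 m and y of section_mid in the frame of seat between -0.0025 and 0.0025 m and z of section_mid in the frame of seat between -0.0025 and 0.0025 m and angle between the y axis of section_mid and the y axis of seat, either way round below 0.06 rad and angle between section_mid's own z axis and vertical below 0.06 rad), for 0.2 s.
At the end, for the whole second after the job is handed in: the section lies at rest, flat and polished face up on the plate, within 2 mm of home against both fixed edges and squared to them within 0.04 rad, and the clip bears on it with more than 1 N (clip angle under 0.2 rad) (x of section_mid in the frame of seat between -0.002 and 0.002 m and y of section_mid in the frame of seat between -0.002 and 0.002 m and z of section_mid in the frame of seat between -0.002 and 0.002 m and angle between the y axis of section_mid and the y axis of seat, either way round below 0.04 rad and angle between section_mid's own z axis and vertical below 0.04 rad and value of joint clip below 0.2 rad and contact force between clip and section above 1 N and linear speed of section below 0.01 m/s); the robot touches nothing.
It fails at once if the clip snaps onto the section (swings shut faster than 4 rad/s, 0.25 m/s at the thumb post, while still well off it) (value of joint clip above 0.3 rad and velocity of joint clip below -4 rad/s and horizontal distance between section_mid and seat below 0.02 m).
It fails at once if a bystander is moved by more than 25 mm (distance of any of core_slice, cube, meter from where it was at the start of the episode above 0.025 m).
It also fails if it takes over 64 s, if anything falls off the work surface, if the arm or the gripper's body presses on something with over 40 N, if the wrist force passes 120 N, or if a joint passes its speed limit or range.

## Working session

There is one attempt and no reset: what is moved stays moved. The work goes in short steps, Python scripts to look and compute and a shell command to move; the robot and the scene stay as the last step left them, time stands still between calls to the robot, and variables do not carry over. Pictures are saved under pics/ and viewed, and the job is handed in when it is done.

```bash
ls; mkdir -p pics
python3 - <<'E'
from bench import r, optics, close_job
import cv2,json,numpy as np
print(r.read_state())
for n in ("side","top"):
    im=optics.camera(n); cv2.imwrite(f"pics/{n}0.png",im[:,:,::-1])
    m=optics.camera_model(n); print(n,m)
E
```

```text
pics
{'time': 0.0, 'joint_positions': array([ 1.19440706,  0.33287191, -0.06469423,  1.46097911,  0.02159646,
        1.34988427, -0.08850752]), 'joint_vel': array([-5.55527565e-04,  1.16381521e-03,  6.75244470e-04,  5.48787312e-04,
        1.62990645e-03, -1.02783406e-03, -6.08209547e-05]), 'joint_torque': array([ 3.83277338e-04, -6.23250175e+01,  2.46974034e-02, -3.89904106e+01,
       -6.12538448e-02,  3.97756544e-02,  1.81090377e-04]), 'ee_pos': array([ 0.21639682, -0.58594191,  0.23873584]), 'eef_rot': array([-0.69595853, -0.12493387,  0.69618473, -0.12393579]), 'ft_force': array([ 0.07810915, -0.32291477, -0.61445005]), 'torque': array([-0.02997027, -0.06314167, -0.02724848]), 'width': 0.08708820115341957}
side {'camera_matrix': array([[436.731551  ,   0.        , 251.31067957],
       [  0.        , 436.731551  , 196.02078236],
       [  0.        ,   0.        ,   1.        ]]), 'dist': array([-0.11658343,  0.        ,  0.        ,  0.        ,  0.        ]), 'world_from_camera': array([[ 0.97654162, -0.12694316,  0.17393075,  0.43284128],
       [-0.21525448, -0.55429027,  0.80400734, -0.87580952],
       [-0.00565511, -0.822586  , -0.5686126 ,  0.7589279 ],
       [ 0.        ,  0.        ,  0.        ,  1.        ]])}
top {'camera_matrix': array([[439.7376144 ,   0.        , 257.19609723],
       [  0.        , 439.7376144 , 196.40045331],
       [  0.        ,   0.        ,   1.        ]]), 'dist': array([0.03909813, 0.        , 0.        , 0.        , 0.        ]), 'world_from_camera': array([[ 1.05585782e-02, -9.88893079e-01,  1.48253142e-01,
         4.71459682e-01],
       [-9.99941357e-01, -1.07988852e-02, -8.16062422e-04,
         7.12856394e-02],
       [ 2.40796714e-03, -1.48235832e-01, -9.88949109e-01,
         1.21875454e+00],
       [ 0.00000000e+00,  0.00000000e+00,  0.00000000e+00,
         1.00000000e+00]])}
```

View pics/side0.png

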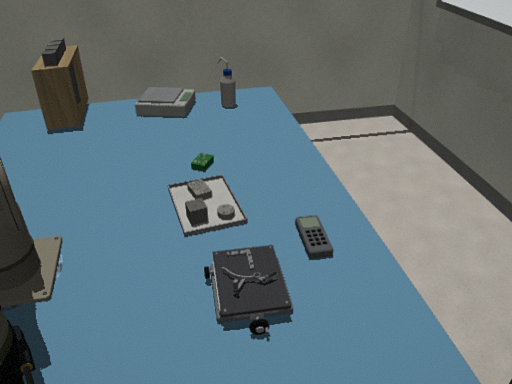

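View pics/top0.png

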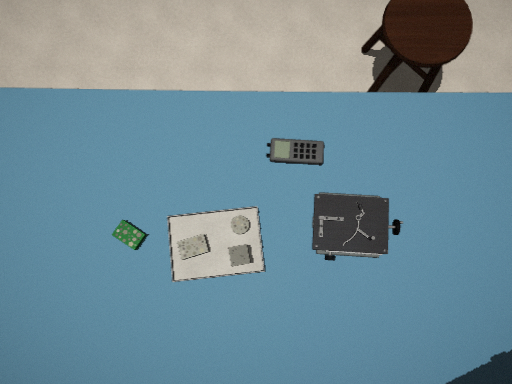

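The side view shows the stage at about (250,285), the tray at (207,205) and the meter at (313,236). In the top view the stage is at (350,225), the section at (193,246), the core at (240,225), the cube at (241,256) and the green decoy at (129,235). I'll zoom in.

Run:
```python
import cv2
t=cv2.imread("pics/top0.png"); s=cv2.imread("pics/side0.png")
cv2.imwrite("pics/z1.png",cv2.resize(t[180:270,300:410],None,fx=6.5,fy=6.5,interpolation=cv2.INTER_CUBIC))
cv2.imwrite("pics/z2.png",cv2.resize(s[235:340,195:300],None,fx=5.5,fy=5.5,interpolation=cv2.INTER_CUBIC))
cv2.imwrite("pics/z3.png",cv2.resize(t[200:290,160:270],None,fx=6.5,fy=6.5,interpolation=cv2.INTER_CUBIC))
```

```text
(no output)
```

View pics/z1.png

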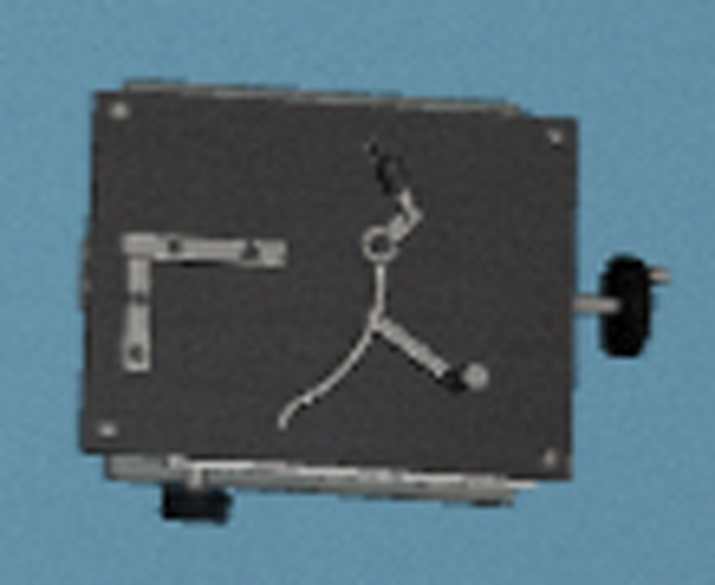

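View pics/z2.png

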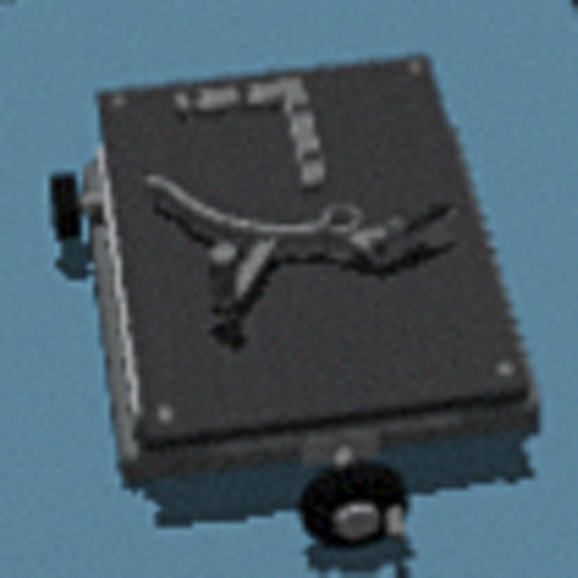

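View pics/z3.png

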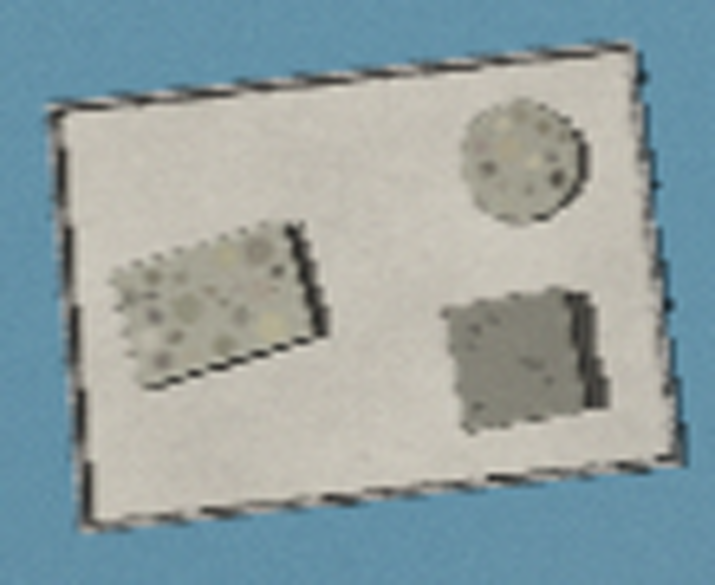

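```bash
cat > h.py <<'E'
import cv2,numpy as np
from bench import r,optics
def px2(name,pts,z):
    m=optics.camera_model(name); K=m["camera_matrix"]; T=m["world_from_camera"]
    p=np.asarray(pts,float).reshape(-1,1,2)
    u=cv2.undistortPoints(p,K,m["dist"]).reshape(-1,2)
    d=np.c_[u,np.ones(len(u))]@T[:3,:3].T; o=T[:3,3]
    return o+d*((z-o[2])/d[:,2])[:,None]
def w2px(name,P):
    m=optics.camera_model(name); T=np.linalg.inv(m["world_from_camera"])
    return cv2.projectPoints(np.asarray(P,float).reshape(-1,3),cv2.Rodrigues(T[:3,:3])[0],T[:3,3],m["camera_matrix"],m["dist"])[0].reshape(-1,2)
def tri(p1,p2):
    A=[];b=[]
    for n,p in (("top",p1),("side",p2)):
        o=optics.camera_model(n)["world_from_camera"][:3,3]; q=px2(n,[p],0)[0]; d=(q-o)/np.linalg.norm(q-o)
        M=np.eye(3)-np.outer(d,d); A.append(M); b.append(M@o)
    A=np.vstack(A); b=np.hstack(b); x,res,_,_=np.linalg.lstsq(A,b,rcond=None); return x,np.sqrt(res)
def rect(name,mask,z):
    c=max(cv2.findContours(mask,cv2.RETR_EXTERNAL,cv2.CHAIN_APPROX_NONE)[0],key=cv2.contourArea)
    P=px2(name,c.reshape(-1,2),z)[:,:2]
    return cv2.minAreaRect((P*1000).astype(np.float32)),c
E
python3 - <<'E'
from h import *
for n,(a,b,c,d) in (("top",(305,185,395,262)),("side",(205,235,300,325))):
    im=cv2.imread(f"pics/{n}0.png"); g=im.astype(int)
    sat=g.max(2)-g.min(2)
    m=((g.max(2)<75)&(sat<25)).astype(np.uint8)*255
    k=np.zeros_like(m); k[b:d,a:c]=m[b:d,a:c]
    k=cv2.morphologyEx(k,cv2.MORPH_CLOSE,np.ones((9,9)))
    k=cv2.morphologyEx(k,cv2.MORPH_OPEN,np.ones((7,7)))
    rr,cc=rect(n,k,.046); print(n,rr,cv2.boxPoints(rr).round(1).tolist())
    o=im.copy(); cv2.drawContours(o,[cc],-1,(0,0,255),1); cv2.imwrite(f"pics/m_{n}.png",cv2.resize(o[b-5:d+5,a-5:c+5],None,fx=5,fy=5))
    print([im[225,330],im[245,350]])
E
```

```text
top ((568.4286499023438, -187.21636962890625), (215.58856201171875, 173.61874389648438), 89.48079681396484) [[480.6000061035156, -294.20001220703125], [654.2999877929688, -295.79998779296875], [656.2000122070312, -80.19999694824219], [482.6000061035156, -78.5999984741211]]
[array([58, 57, 58], dtype=uint8), array([62, 60, 63], dtype=uint8)]
side ((563.0262451171875, -201.78733825683594), (237.61622619628906, 173.2074737548828), 87.00630187988281) [[470.29998779296875, -315.8999938964844], [643.2999877929688, -325.0], [655.7000122070312, -87.69999694824219], [482.70001220703125, -78.5999984741211]]
[array([154, 132,  90], dtype=uint8), array([154, 131,  91], dtype=uint8)]
```

Run:
```python
from h import *
def f(p,s,o): return (np.array(p,float)+.5)/s-.5+np.array(o)
t=f([(119,109),(557,135),(550,459),(108,429)],6.5,(300,180))   # (+x+y),(+x-y),(-x-y),(-x+y) 
s=f([(417,67),(503,369),(165,414),(118,101)],5.5,(195,235))
for n,p in (("top",t),("side",s)):
    P=px2(n,p,.047)*1000; P=P[:,:2]
    e=[P[i]-P[(i+1)%4] for i in range(4)]
    print(n,P.round(1).tolist(),P.mean(0),[np.linalg.norm(x).round(1) for x in e])
    yv=P[0]+P[3]-P[1]-P[2]; xv=P[0]+P[1]-P[2]-P[3]
    print("yaw",np.arctan2(-yv[0],yv[1]),np.arctan2(xv[1],xv[0]))
print([tri(a,b) for a,b in zip(t,s)])
print("post",tri(f((477,375),6.5,(300,180)),f((224,248),5.5,(195,235))))
print("pivot",tri(f((380,244),6.5,(300,180)),f((341,214),5.5,(195,235))))
```

```text
top [[649.0, -93.1], [640.2, -273.5], [507.3, -266.2], [517.2, -87.3]] [ 578.42071478 -180.02105104] [np.float64(180.6), np.float64(133.1), np.float64(179.2), np.float64(132.0)]
yaw -0.0521447379085959 -0.04978129217791822
side [[649.1, -93.8], [637.5, -273.0], [505.7, -266.4], [515.3, -86.7]] [ 576.91652017 -179.97296169] [np.float64(179.6), np.float64(132.0), np.float64(180.0), np.float64(134.0)]
yaw -0.059089033125608106 -0.051879752565701695
[(array([ 0.64922004, -0.0932168 ,  0.04646197]), array([0.00012478])), (array([ 0.63879996, -0.27320657,  0.04723826]), array([0.00187542])), (array([ 0.50652408, -0.26618889,  0.04674531]), array([0.0011137])), (array([ 0.51620366, -0.08714813,  0.04743365]), array([0.0013406]))]
post (array([ 0.53790476, -0.22640251,  0.08979541]), array([0.00066902]))
pivot (array([ 0.59150492, -0.19513047,  0.06618968]), array([0.00083836]))
```

Run:
```python
from h import *
im=cv2.imread("pics/top0.png"); g=im.astype(int)
m=((g.max(2)<85)&(g.max(2)-g.min(2)<22)).astype(np.uint8)*255
k=np.zeros_like(m); k[185:262,305:395]=m[185:262,305:395]
k=cv2.morphologyEx(k,cv2.MORPH_OPEN,np.ones((3,3)))
cv2.imwrite("pics/k.png",cv2.resize(k[180:270,300:410],None,fx=6.5,fy=6.5,interpolation=0))
```

```text
(no output)
```

View pics/k.png

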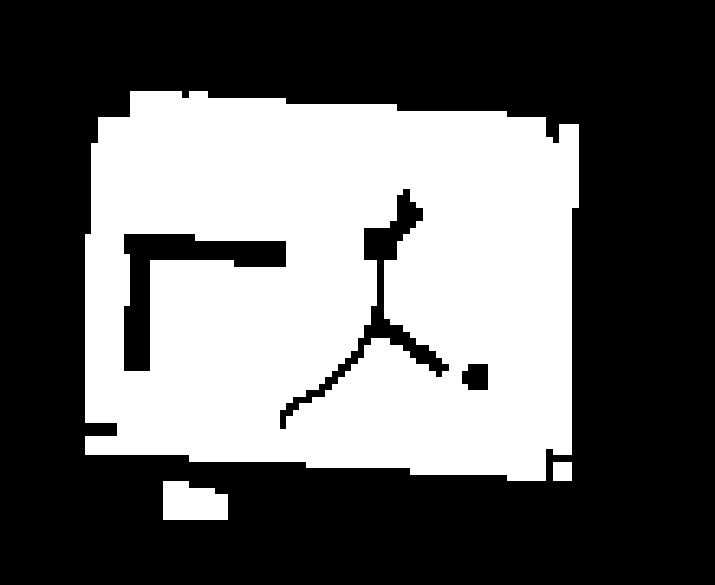

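The mask and the four screws agree. The stage centre is about (577.6,-180) mm with yaw about -0.053. The triangulated pivot and post match the nominal geometry within 1 mm. Next is the section pose and the tool axes.

```bash
cat >> h.py <<'E'
from scipy.spatial.transform import Rotation as R
C=np.array([.5776,-.1798]); YAW=-.053
def st(p):
    c,s=np.cos(YAW),np.sin(YAW); return C+np.array([[c,-s],[s,c]])@np.array(p)/1000.
PIV=(15,-15)
def post(q):
    a=np.arctan2(-34,-52)+q; return st((15+62*np.cos(a),-15+62*np.sin(a)))
def rep(tgt=None,yaw=None):
    s=r.read_state(); M=R.from_quat(s["eef_rot"]).as_matrix(); p=s["ee_pos"]
    print("t",round(s["time"],2),"tcp",(p*1000).round(1),"x",M[:,0].round(3),"jaw yaw",round(np.degrees(np.arctan2(M[1,1],M[0,1])),1),"w",round(s["width"]*1000,1),"F",s["ft_force"].round(1),"j7",s["joint_positions"][6].round(2))
    if tgt is not None: print("  tool shift cm",(M.T@(np.array(tgt)-p)*100).round(2))
    if yaw is not None:  # wanted jaw world yaw deg (mod 180)
        d=(yaw-np.degrees(np.arctan2(M[1,1],M[0,1]))+90)%180-90; print("  spin",round(d*np.sign(M[2,0]),1))
E
python3 - <<'E'
from h import *
im=cv2.imread("pics/top0.png").astype(int); h=im.max(2)
for n,(a,b,c,d) in (("top",(174,228,215,268)),("side",(184,174,216,204))):
    im=cv2.imread(f"pics/{n}0.png"); hsv=cv2.cvtColor(im,cv2.COLOR_BGR2HSV)
    k=np.zeros(im.shape[:2],np.uint8)
    g=cv2.GaussianBlur(im,(3,3),0).max(2)
    sub=g[b:d,a:c]; print(n,np.percentile(sub,[5,25,50,75,95]))
    T=cv2.threshold(sub,0,255,cv2.THRESH_BINARY_INV+cv2.THRESH_OTSU); print(T[0])
    k[b:d,a:c]=T[1]; k=cv2.morphologyEx(k,cv2.MORPH_CLOSE,np.ones((3,3)))
    rr,cc=rect(n,k,.028 if n=="top" else .028); print(rr)
    o=im.copy(); cv2.drawContours(o,[cc],-1,(0,0,255),1); cv2.imwrite(f"pics/sec_{n}.png",cv2.resize(o[b-5:d+5,a-5:c+5],None,fx=10,fy=10,interpolation=0))
rep()
print(post(0),post(1.2),post(.12),st((-20,37.5)))
E
```

```text
top [136. 163. 192. 195. 198.]
171.0
((512.1287841796875, 238.84063720703125), (54.138710021972656, 83.10444641113281), 17.7562313079834)
side [ 50.  93. 117. 156. 172.]
124.0
((510.23748779296875, 228.04034423828125), (145.60350036621094, 96.49702453613281), 81.51219940185547)
t 0.1 tcp [ 216.4 -586.   238.9] x [-0.     0.001 -1.   ] jaw yaw -69.7 w 87.3 F [-0.8 -0.1 -0.7] j7 -0.09
[ 0.53816764 -0.22670639] [ 0.6013729  -0.25682762] [ 0.5422802  -0.23290107] [ 0.55961465 -0.14129315]
```

View pics/sec_top.png

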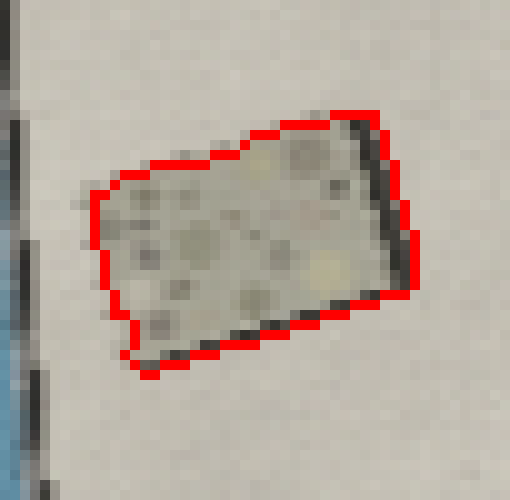

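View pics/sec_side.png

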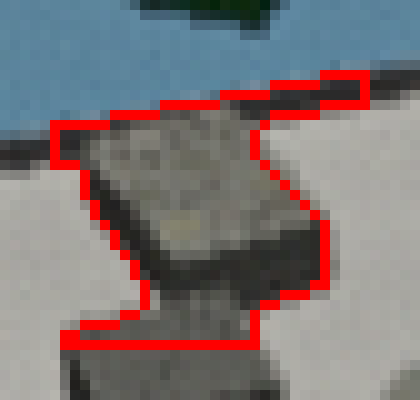

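Run:
```python
from h import *
def f(p,s,o): return (np.array(p,float)+.5)/s-.5+np.array(o)
t=f([(95,183),(352,113),(400,290),(140,368)],10,(169,223))
s=f([(85,140),(230,100),(322,222),(165,262)],10,(179,169))
for n,p in (("top",t),("side",s)):
    P=px2(n,p,.028)[:,:2]*1000
    print(n,P.round(1).tolist(),P.mean(0),[np.linalg.norm(P[i]-P[(i+1)%4]).round(1) for i in range(4)],
     [np.degrees(np.arctan2(*(P[i]-P[(i+1)%4])[::-1])).round(1) for i in range(4)])
rep((*post(0),.15),-33)
```

```text
top [[526.7, 282.1], [546.1, 213.5], [498.9, 199.3], [477.6, 268.1]] [512.30562789 240.75447782] [np.float64(71.2), np.float64(49.4), np.float64(72.1), np.float64(51.0)] [np.float64(105.9), np.float64(16.8), np.float64(-72.8), np.float64(-164.2)]
side [[478.4, 273.7], [525.1, 286.5], [543.7, 212.1], [495.2, 201.4]] [510.61662876 243.42734483] [np.float64(48.5), np.float64(76.8), np.float64(49.7), np.float64(74.2)] [np.float64(-164.6), np.float64(104.0), np.float64(12.4), np.float64(-76.9)]
t 0.1 tcp [ 216.4 -586.   238.9] x [-0.     0.001 -1.   ] jaw yaw -69.7 w 87.3 F [-0.8 -0.1 -0.7] j7 -0.09
  tool shift cm [  8.91 -22.55 -42.63]
  spin -36.7
```

```bash
python3 -m inch '[{"translation":[0,-2.5,-4.7],"spin":0},{"translation":[0,-2.5,-4.7],"spin":0},{"translation":[0,-2.5,-4.7],"spin":0},{"translation":[0,-2.5,-4.7],"spin":0},{"translation":[0,-2.5,-4.7],"spin":0},{"translation":[0,-2.5,-4.7],"spin":0},{"translation":[0,-2.5,-4.7],"spin":0},{"translation":[0,-2.5,-4.7],"spin":0},{"translation":[0,0,0],"spin":-9},{"translation":[0,0,0],"spin":-9},{"translation":[0,0,0],"spin":-9},{"translation":[0,0,0],"spin":-9}]' 0.6 20; python3 -c "
from h import *
rep((*post(0),.15),-33)"
```

```text
time: 1.6
ee_pos: [0.5067, -0.2555, 0.2337]
eef_rot: [-0.619, -0.342, 0.622, -0.336]
ft_force: [0.3, -0.1, 0.6]
width: 0.0349
t 1.6 tcp [ 506.7 -255.5  233.7] x [-0.007  0.007 -1.   ] jaw yaw -32.7 w 34.9 F [ 0.3 -0.1  0.6] j7 -0.26
  tool shift cm [ 8.37  1.17 -4.11]
  spin 0.3
```

```bash
python3 -m inch '[{"translation":[4,1.2,-4.1],"spin":0},{"translation":[4,0,0],"spin":0},{"translation":[3.8,0,0],"spin":0},{"translation":[0,0,0],"spin":0}]'; python3 -c "
from h import *
rep((*post(0),.084),-33)
for n in ('top','side'):
    im=optics.camera(n)[:,:,::-1]; cv2.imwrite(f'pics/{n}1.png',im)
    a,b=(300,160) if n=='top' else (190,200)
    cv2.imwrite(f'pics/{n}1z.png',cv2.resize(im[b:b+115,a:a+130],None,fx=5,fy=5,interpolation=cv2.INTER_CUBIC))
"
```

```text
time: 2.1
ee_pos: [0.5387, -0.2263, 0.1121]
eef_rot: [-0.619, -0.343, 0.621, -0.336]
ft_force: [0.1, 0.2, 0.6]
width: 0.0345
t 2.1 tcp [ 538.7 -226.3  112.1] x [-0.008  0.007 -1.   ] jaw yaw -32.5 w 34.5 F [0.1 0.2 0.6] j7 -0.37
  tool shift cm [2.81 0.01 0.07]
  spin 0.5
```

View pics/top1z.png

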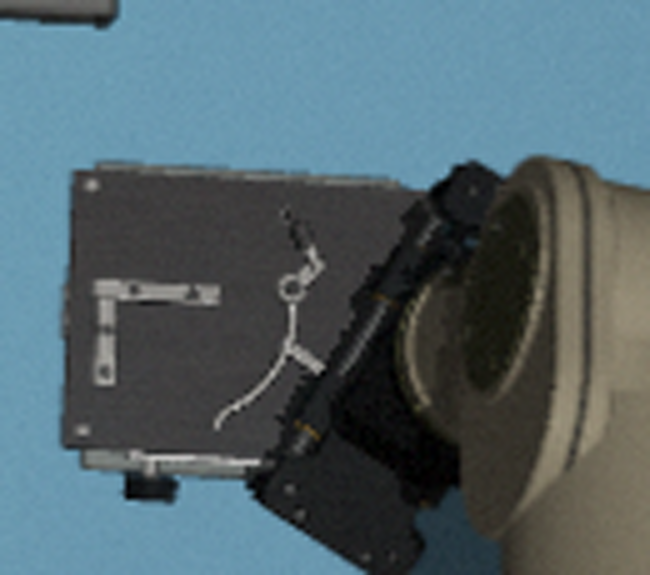

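View pics/side1z.png

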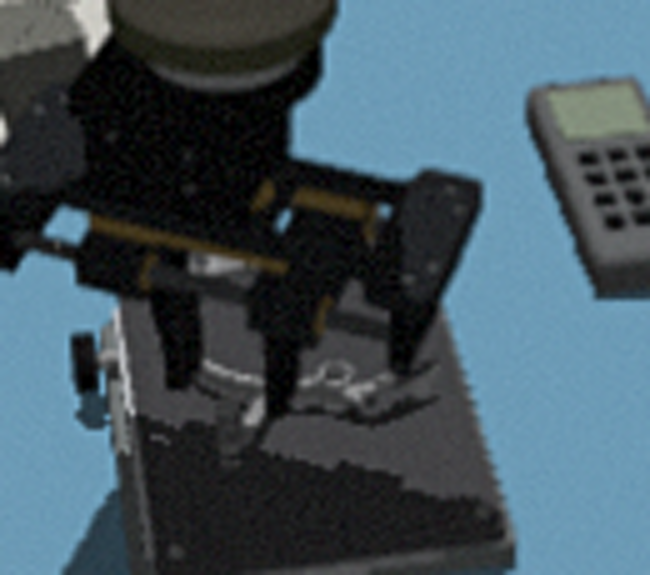

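The post lies between the fingertips: they are at (180,385) and (280,415), with the post top at about (230,435) in the side crop. I'll go down and grip it.

```bash
python3 -m inch '[{"translation":[1,0,0.07],"spin":0},{"translation":[1,0,0],"spin":0},{"translation":[0.7,0,0],"spin":0},{"translation":[0,0,0],"spin":0}]';  python3 -m inch '[{"translation":[0,0,0],"spin":0},{"translation":[0,0,0],"spin":0},{"translation":[0,0,0],"spin":0},{"translation":[0,0,0],"spin":0}]' 1 25; python3 -c "
from h import *
rep((*post(0),.084),-33)
s=r.read_state();M=R.from_quat(s['eef_rot']).as_matrix()
for q in (.1,.2,.3,.4,.5,.6,.7,.8,.9,1.0,1.1,1.18): print(q,(M.T@np.array([*(post(q)-post(q-.1 if q<1.11 else 1.1)),0])*100).round(2))
"
```

```text
time: 2.7
ee_pos: [0.5421, -0.2292, 0.0908]
eef_rot: [0.622, 0.339, -0.619, 0.339]
ft_force: [-0.4, 0.2, 0.3]
width: 0.0346
time: 3.2
ee_pos: [0.5399, -0.2291, 0.0908]
eef_rot: [-0.62, -0.34, 0.621, -0.338]
ft_force: [-3.3, 2.8, 3.1]
width: 0.0087
t 3.2 tcp [ 539.9 -229.1   90.8] x [-0.002  0.002 -1.   ] jaw yaw -32.7 w 8.7 F [-3.3  2.8  3.1] j7 -0.38
  tool shift cm [ 0.68 -0.27 -0.11]
  spin 0.3
0.1 [-0.    0.56  0.26]
0.2 [-0.    0.59  0.2 ]
0.3 [-0.    0.6   0.14]
0.4 [-0.    0.61  0.08]
0.5 [-0.    0.62  0.02]
0.6 [-0.    0.62 -0.05]
0.7 [-0.    0.61 -0.11]
0.8 [-0.    0.6  -0.17]
0.9 [-0.    0.58 -0.23]
1.0 [-0.    0.55 -0.28]
1.1 [-0.    0.52 -0.34]
1.18 [-0.    0.39 -0.31]
```

```bash
python3 -m inch '[{"translation":[0,0,0],"spin":0},{"translation":[0.6,-0.1,-0.1],"spin":0},{"translation":[0.3,0,0],"spin":0},{"translation":[0,0,0],"spin":0}]' 0.75 25; python3 -c "
from h import *
rep((*post(0),.083),-33)"
```

```text
time: 3.7
ee_pos: [0.5402, -0.2275, 0.0813]
eef_rot: [0.621, 0.34, -0.62, 0.339]
ft_force: [0.3, -0.1, -0.1]
width: 0.0216
t 3.7 tcp [ 540.2 -227.5   81.3] x [-0.     0.002 -1.   ] jaw yaw -32.7 w 21.6 F [ 0.3 -0.1 -0.1] j7 -0.39
  tool shift cm [-0.17 -0.22  0.04]
  spin 0.3
```

```bash
python3 -m inch '[{"translation":[-0.2,-0.1,0],"spin":0},{"translation":[0,0,0],"spin":0},{"translation":[0,0,0],"spin":0},{"translation":[0,0,0],"spin":0}]' 1 25; python3 -c "
from h import *
rep((*post(0),.083),-33)"
```

```text
time: 4.2
ee_pos: [0.5381, -0.2264, 0.0835]
eef_rot: [-0.62, -0.341, 0.621, -0.338]
ft_force: [-2.6, 1.5, 1.1]
width: 0.0092
t 4.2 tcp [ 538.1 -226.4   83.5] x [-0.003  0.003 -1.   ] jaw yaw -32.7 w 9.2 F [-2.6  1.5  1.1] j7 -0.39
  tool shift cm [0.05 0.02 0.03]
  spin 0.3
```

```bash
python3 -m inch '[{"translation":[0,0.6,0.26],"spin":0},{"translation":[0,0.62,0.21],"spin":0},{"translation":[0,0.62,0.15],"spin":0},{"translation":[0,0.62,0.1],"spin":0}]'; python3 -c "
from h import *
rep((*post(0.5),.083))
s=r.read_state(); d=s['ee_pos'][:2]-st(PIV); print('r',np.hypot(*d)*1000,'q',(np.arctan2(d[1],d[0])-YAW-np.arctan2(-34,-52)+np.pi)%(2*np.pi)-np.pi)"
```

```text
time: 4.7
ee_pos: [0.5525, -0.245, 0.0833]
eef_rot: [-0.618, -0.343, 0.623, -0.337]
ft_force: [-7.0, 1.5, 4.8]
width: 0.0089
t 4.7 tcp [ 552.5 -245.    83.3] x [-0.01   0.004 -1.   ] jaw yaw -32.6 w 8.9 F [-7.   1.5  4.8] j7 -0.37
  tool shift cm [ 0.02  0.79 -0.08]
r 63.1388921523295 q 0.3735731073803614
```

Tracking the arc well (r 63, q 0.37). Continuing.

```bash
python3 -m inch '[{"translation":[0,0.65,-0.02],"spin":0},{"translation":[0,0.65,-0.04],"spin":0},{"translation":[0,0.65,-0.1],"spin":0},{"translation":[0,0.65,-0.16],"spin":0}]'
cat >> h.py <<'E'
def q():
    s=r.read_state(); d=s['ee_pos'][:2]-st(PIV); print('r',(np.hypot(*d)*1000).round(1),'q',((np.arctan2(d[1],d[0])-YAW-np.arctan2(-34,-52)+np.pi)%(2*np.pi)-np.pi).round(3))
E
python3 -c "
from h import *
rep((*post(1.0),.083)); q()"
```

```text
time: 5.2
ee_pos: [0.5756, -0.2584, 0.0834]
eef_rot: [-0.617, -0.342, 0.624, -0.337]
ft_force: [-2.5, 0.6, 3.1]
width: 0.0092
t 5.2 tcp [ 575.6 -258.4   83.4] x [-0.013  0.002 -1.   ] jaw yaw -32.6 w 9.2 F [-2.5  0.6  3.1] j7 -0.37
  tool shift cm [ 0.03  1.09 -0.8 ]
r 64.9 q 0.792
```

```bash
python3 -m inch '[{"translation":[0,0.58,-0.38],"spin":0},{"translation":[0,0.58,-0.38],"spin":0},{"translation":[0,0.55,-0.35],"spin":0}]'; python3 -c "
from h import *
rep((*post(1.16),.083)); q()"
```

```text
time: 5.58
ee_pos: [0.5984, -0.2594, 0.0836]
eef_rot: [-0.617, -0.341, 0.623, -0.337]
ft_force: [0.3, 0.8, 1.9]
width: 0.0094
t 5.58 tcp [ 598.4 -259.4   83.6] x [-0.01   0.001 -1.   ] jaw yaw -32.6 w 9.4 F [0.3 0.8 1.9] j7 -0.38
  tool shift cm [ 0.06 -0.08 -0.21]
r 64.1 q 1.148
```

```bash
python3 -m inch '[{"translation":[0,0,0],"spin":0},{"translation":[0,0,0],"spin":0},{"translation":[0,0,0],"spin":0}]' 0.65; python3 -m inch '[{"translation":[-2,0,0],"spin":0},{"translation":[-4,0,0],"spin":0},{"translation":[-4,0,0],"spin":0},{"translation":[-4,0,0],"spin":0},{"translation":[0,0,0],"spin":0}]' 0; python3 -c "
from h import *
rep((.5117,.242,.15),15.5)
"
```

```text
time: 5.95
ee_pos: [0.5989, -0.2582, 0.083]
eef_rot: [-0.617, -0.342, 0.623, -0.337]
ft_force: [-1.0, 0.1, 0.2]
width: 0.028
time: 6.58
ee_pos: [0.6002, -0.2582, 0.2337]
eef_rot: [-0.618, -0.341, 0.622, -0.338]
ft_force: [-0.2, -0.5, 0.1]
width: 0.0726
t 6.58 tcp [ 600.2 -258.2  233.7] x [-0.007  0.001 -1.   ] jaw yaw -32.6 w 72.6 F [-0.2 -0.5  0.1] j7 -0.35
  tool shift cm [  8.5  -34.34 -37.4 ]
  spin -48.1
```

```bash
python3 -m inch '[{"translation":[0,-3.7,-4.0],"spin":0},{"translation":[0,-3.7,-4.0],"spin":0},{"translation":[0,-3.7,-4.0],"spin":0},{"translation":[0,-3.7,-4.0],"spin":0},{"translation":[0,-3.7,-4.0],"spin":0},{"translation":[0,-3.7,-4.0],"spin":0},{"translation":[0,-3.7,-4.0],"spin":0},{"translation":[0,-3.7,-4.0],"spin":0},{"translation":[0,-3.7,-4.0],"spin":0},{"translation":[0,0,0],"spin":-9.6},{"translation":[0,0,0],"spin":-9.6},{"translation":[0,0,0],"spin":-9.6},{"translation":[0,0,0],"spin":-9.6},{"translation":[0,0,0],"spin":-9.6},{"translation":[0,0,0],"spin":0}]' 0; python3 -c "
from h import *
rep((.5117,.242,.10),15.5)
im=optics.camera('top')[:,:,::-1]; cv2.imwrite('pics/top2.png',im)
cv2.imwrite('pics/top2z.png',cv2.resize(im[180:270,300:410],None,fx=6.5,fy=6.5,interpolation=cv2.INTER_CUBIC))
"
```

```text
time: 8.45
ee_pos: [0.5062, 0.2396, 0.2405]
eef_rot: [0.42, 0.568, -0.423, 0.568]
ft_force: [-0.4, 0.9, -0.1]
width: 0.0871
t 8.45 tcp [506.2 239.6 240.5] x [-0.003 -0.003 -1.   ] jaw yaw 16.8 w 87.1 F [-0.4  0.9 -0.1] j7 -0.39
  tool shift cm [14.04  0.64 -0.1 ]
  spin 1.3
```

View pics/top2z.png

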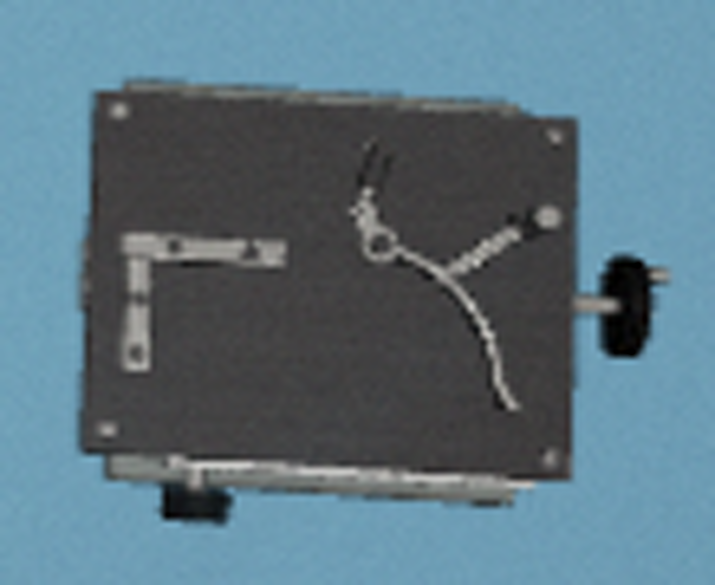

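The clip stays open by itself, with its post now at (548,216) in the crop. Next I'll go down on the section.

```bash
python3 -m inch '[{"translation":[4,0.6,-0.1],"spin":1.3},{"translation":[5,0,0],"spin":0},{"translation":[5,0,0],"spin":0},{"translation":[0,0,0],"spin":0}]' 0; python3 -c "
from h import *
rep((.5117,.242,.031),15.5)
print(tri((300+548.5/6.5-.5,180+216.5/6.5-.5),(0,0))[0] if 0 else px2('top',[(300+548.5/6.5-.5,180+216.5/6.5-.5)],.088), post(1.2))
for n in ('side',):
    im=optics.camera(n)[:,:,::-1]; 
    cv2.imwrite(f'pics/{n}3z.png',cv2.resize(im[130:245,150:280],None,fx=5,fy=5,interpolation=cv2.INTER_CUBIC))
"
```

```text
time: 9.0
ee_pos: [0.5125, 0.2416, 0.0988]
eef_rot: [0.433, 0.558, -0.434, 0.559]
ft_force: [-0.6, 0.3, 1.1]
width: 0.0869
t 9.0 tcp [512.5 241.6  98.8] x [ 0.001 -0.003 -1.   ] jaw yaw 14.3 w 86.9 F [-0.6  0.3  1.1] j7 -0.52
  tool shift cm [ 6.78 -0.07 -0.08]
  spin -1.2
[[ 0.60175255 -0.25682241  0.088     ]] [ 0.6013729  -0.25682762]
```

View pics/side3z.png

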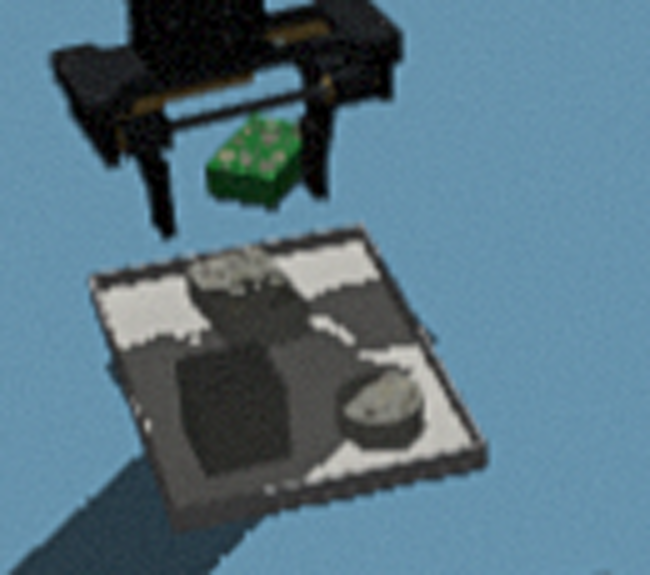

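The post matches the open stop prediction within 0.5 mm. The fingertips at (167,230) and (318,195) straddle the section at (245,290). I'll lower.

```bash
python3 -m inch '[{"translation":[2.5,0,-0.07],"spin":-1.2},{"translation":[2,0,0],"spin":0},{"translation":[1.5,0,0],"spin":0},{"translation":[0.5,0,0],"spin":0},{"translation":[0,0,0],"spin":0}]' 0; python3 -c "
from h import *
rep((.5117,.242,.031),15.5)
"
```

```text
time: 9.68
ee_pos: [0.5192, 0.2457, 0.0426]
eef_rot: [0.433, 0.558, -0.425, 0.566]
ft_force: [0.5, 0.2, 0.2]
width: 0.087
t 9.68 tcp [519.2 245.7  42.6] x [ 0.015  0.002 -1.   ] jaw yaw 15.2 w 87.0 F [0.5 0.2 0.2] j7 -0.56
  tool shift cm [ 1.15 -0.84  0.16]
  spin -0.3
```

```bash
python3 -m inch '[{"translation":[0.3,-0.5,0.1],"spin":0},{"translation":[0.3,-0.3,0],"spin":0},{"translation":[0.3,0,0],"spin":0},{"translation":[0.2,0,0],"spin":0},{"translation":[0,0,0],"spin":0}]' 0; python3 -c "
from h import *
rep((.5117,.242,.031),15.5)
"
```

```text
time: 10.3
ee_pos: [0.512, 0.2427, 0.032]
eef_rot: [0.434, 0.558, -0.425, 0.566]
ft_force: [0.6, 0.6, 0.6]
width: 0.0873
t 10.3 tcp [512.  242.7  32. ] x [ 0.017  0.003 -1.   ] jaw yaw 15.2 w 87.3 F [0.6 0.6 0.6] j7 -0.57
  tool shift cm [ 0.1  -0.05  0.06]
  spin -0.3
```

```bash
python3 -m inch '[{"translation":[0,0,0],"spin":0},{"translation":[0,0,0],"spin":0},{"translation":[0,0,0],"spin":0},{"translation":[0,0,0],"spin":0},{"translation":[0,0,0],"spin":0}]' 1 30; python3 -c "
from h import *
rep()
im=optics.camera('top')[:,:,::-1]; cv2.imwrite('pics/top4z.png',cv2.resize(im[200:290,160:270],None,fx=6.5,fy=6.5,interpolation=cv2.INTER_CUBIC))
"
```

```text
time: 10.92
ee_pos: [0.5122, 0.2429, 0.0322]
eef_rot: [0.434, 0.558, -0.425, 0.566]
ft_force: [0.3, 0.4, 0.1]
width: 0.0497
t 10.93 tcp [512.2 242.9  32.2] x [ 0.017  0.003 -1.   ] jaw yaw 15.2 w 49.7 F [0.3 0.4 0.1] j7 -0.57
```

View pics/top4z.png

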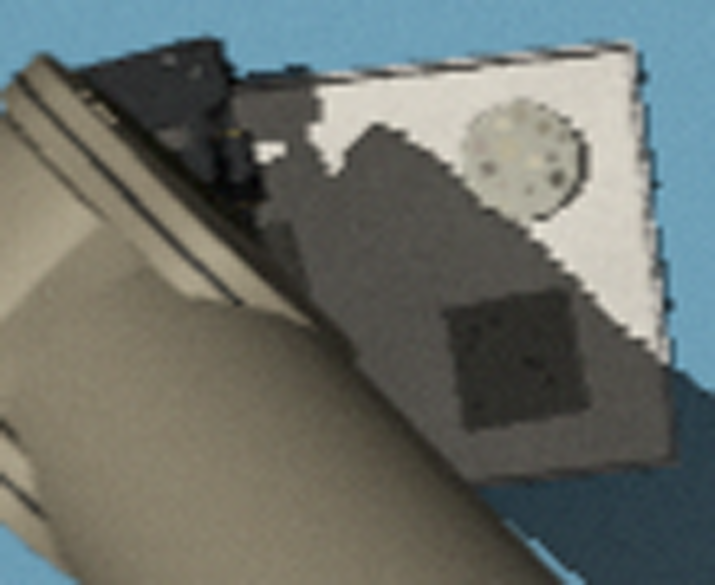

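Grip is good (49.7 mm) and the others are untouched. I'll lift and carry it over.

```bash
python3 -m inch '[{"translation":[-2,0,0],"spin":0},{"translation":[-4,0,0],"spin":0},{"translation":[-4,0,0],"spin":0},{"translation":[-4,0,0],"spin":0},{"translation":[-2,0,0],"spin":0},{"translation":[0,0,0],"spin":9},{"translation":[0,0,0],"spin":9},{"translation":[0,0,0],"spin":0}]'; python3 -c "
from h import *
rep((*st((-28,29)),.15),-3.04)
"
```

```text
time: 11.98
ee_pos: [0.5074, 0.2434, 0.2057]
eef_rot: [0.519, 0.483, -0.507, 0.49]
ft_force: [-0.2, 0.6, -2.7]
width: 0.0501
t 11.97 tcp [507.4 243.4 205.7] x [ 0.019  0.004 -1.   ] jaw yaw -3.0 w 50.1 F [-0.2  0.6 -2.7] j7 -0.75
  tool shift cm [ 5.49  6.34 39.02]
  spin 0.0
```

```bash
python3 -m inch '[{"translation":[0,0.8,4],"spin":0},{"translation":[0,0.8,4.8],"spin":0},{"translation":[0,0.8,4.8],"spin":0},{"translation":[0,0.8,4.8],"spin":0},{"translation":[0,0.8,4.8],"spin":0},{"translation":[0,0.8,4.8],"spin":0},{"translation":[0,0.8,4.8],"spin":0},{"translation":[0,0.7,4],"spin":0},{"translation":[0,0,0],"spin":0},{"translation":[0,0,0],"spin":0}]'; python3 -c "
from h import *
rep((*st((-28,29)),.12),-3.04)
"
```

```text
time: 13.22
ee_pos: [0.5566, -0.1349, 0.2093]
eef_rot: [0.508, 0.495, -0.495, 0.502]
ft_force: [0.5, 0.1, -2.2]
width: 0.0498
t 13.22 tcp [ 556.6 -134.9  209.3] x [ 0.02   0.006 -1.   ] jaw yaw -0.3 w 49.8 F [ 0.5  0.1 -2.2] j7 0.05
  tool shift cm [ 8.9  -0.71  1.5 ]
  spin 2.8
```

```bash
python3 -m inch '[{"translation":[2,-0.3,0.7],"spin":2.8},{"translation":[2.5,-0.3,0.7],"spin":0},{"translation":[2.5,0,0.1],"spin":0},{"translation":[1.5,0,0],"spin":0},{"translation":[0,0,0],"spin":0},{"translation":[0,0,0],"spin":0}]'; python3 -c "
from h import *
rep((*st((-28,29)),.082),-3.04)
for n in ('top','side'):
    im=optics.camera(n)[:,:,::-1]; cv2.imwrite(f'pics/{n}5.png',im)
    a,b=(300,160) if n=='top' else (190,200)
    cv2.imwrite(f'pics/{n}5z.png',cv2.resize(im[b:b+115,a:a+130],None,fx=5,fy=5,interpolation=cv2.INTER_CUBIC))
"
```

```text
time: 13.98
ee_pos: [0.5531, -0.1429, 0.1249]
eef_rot: [0.517, 0.487, -0.502, 0.494]
ft_force: [1.0, 0.0, -2.2]
width: 0.05
t 13.97 tcp [ 553.1 -142.9  124.9] x [ 0.023  0.007 -1.   ] jaw yaw -2.1 w 50.0 F [ 1.   0.  -2.2] j7 -0.0
  tool shift cm [ 4.28 -0.27  0.69]
  spin 0.9
```

View pics/side5z.png

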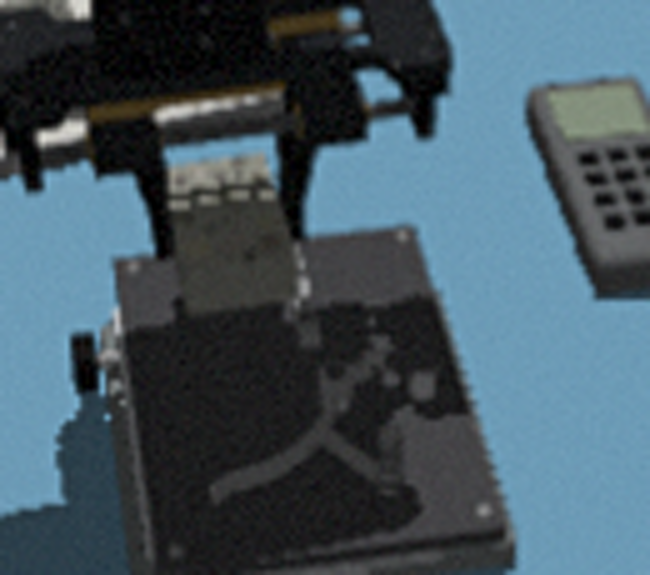

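View pics/top5z.png

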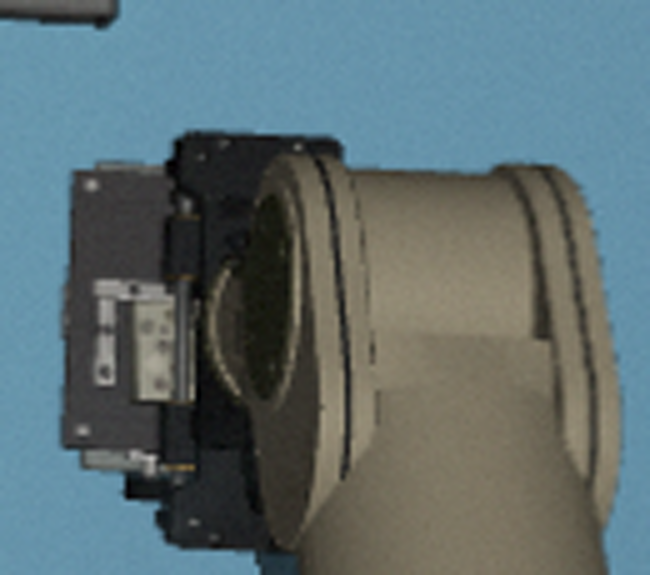

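The section hangs with its +y end at crop x of about 135, short of the end stop at about 115. I'll check its long-axis offset in the grip.

Run:
```python
from h import *
p=(np.array([(132,300),(137,403)])+.5)/5-.5+np.array([300,160])
P=px2('top',p,.121); print(P)
c,s=np.cos(YAW),np.sin(YAW); Rm=np.array([[c,s],[-s,c]])
for w in P: print('stage',(Rm@(w[:2]-C)*1000).round(1))
s=r.read_state(); print('tcp stage',(Rm@(s['ee_pos'][:2]-C)*1000).round(1))
rep((*st((-26,31)),.082),-3.04)
```

```text
[[ 0.57919544 -0.10243141  0.121     ]
 [ 0.52787753 -0.10421701  0.121     ]]
stage [-2.5 77.3]
stage [-53.7  72.8]
tcp stage [-26.4  35.3]
t 14.07 tcp [ 553.1 -143.1  124.9] x [ 0.023  0.007 -1.   ] jaw yaw -2.2 w 49.6 F [-0.3  0.8 -2.2] j7 -0.0
  tool shift cm [ 4.28 -0.07  0.47]
  spin 0.9
```

```bash
python3 -m inch '[{"translation":[1,-0.1,0.4],"spin":0.9},{"translation":[1.2,0,0.4],"spin":0},{"translation":[1.2,0,0.2],"spin":0},{"translation":[0.8,0,0],"spin":0},{"translation":[0,0,0],"spin":0}]'; python3 -c "
from h import *
rep((*st((-27,28)),.074),-3.04)
"
```

```text
time: 14.7
ee_pos: [0.5525, -0.154, 0.0799]
eef_rot: [0.521, 0.482, -0.506, 0.49]
ft_force: [-0.4, 0.4, -2.5]
width: 0.0498
t 14.7 tcp [ 552.5 -154.    79.9] x [ 0.023  0.007 -1.   ] jaw yaw -3.2 w 49.8 F [-0.4  0.4 -2.5] j7 -0.02
  tool shift cm [ 0.59 -0.07 -0.36]
  spin -0.1
```

```bash
python3 -m inch '[{"translation":[0.25,0,-0.1],"spin":0},{"translation":[0.2,0,0],"spin":0},{"translation":[0.2,0,0],"spin":0},{"translation":[0,0,0],"spin":0}]'; python3 -c "
from h import *
rep((*st((-27,28)),.074),-3.04)
"
```

```text
time: 15.2
ee_pos: [0.5536, -0.1527, 0.0744]
eef_rot: [0.521, 0.482, -0.506, 0.491]
ft_force: [-0.2, -1.2, -1.2]
width: 0.05
t 15.2 tcp [ 553.6 -152.7   74.4] x [ 0.025  0.006 -1.   ] jaw yaw -3.1 w 50.0 F [-0.2 -1.2 -1.2] j7 -0.03
  tool shift cm [ 0.04 -0.16 -0.22]
  spin -0.1
```

```bash
python3 -m inch '[{"translation":[0.03,0,-0.3],"spin":0},{"translation":[0,0,-0.3],"spin":0},{"translation":[0,0.1,-0.3],"spin":0},{"translation":[0,0.2,0],"spin":0},{"translation":[0,0.2,0],"spin":0},{"translation":[0,0,0],"spin":0}]'; python3 -c "
from h import *
rep((*st((-20,35.3)),.074),-3.04)
"
```

```text
time: 15.95
ee_pos: [0.5583, -0.1436, 0.0742]
eef_rot: [0.521, 0.482, -0.506, 0.49]
ft_force: [-1.6, -0.9, 1.4]
width: 0.0498
t 15.95 tcp [ 558.3 -143.6   74.2] x [ 0.022  0.006 -1.   ] jaw yaw -3.2 w 49.8 F [-1.6 -0.9  1.4] j7 -0.05
  tool shift cm [ 0.03  0.12 -0.01]
  spin -0.1
```

```bash
python3 -m inch '[{"translation":[0,0.15,0],"spin":0},{"translation":[0,0.2,0],"spin":0}]'; python3 -c "
from h import *
rep((*st((-20,35.3)),.074),-3.04)
";  python3 -m inch '[{"translation":[0,0,-0.2],"spin":0},{"translation":[0,0,-0.2],"spin":0}]'; python3 -c "
from h import *
rep((*st((-20,35.3)),.074),-3.04)
"
```

```text
time: 16.2
ee_pos: [0.5587, -0.1436, 0.0741]
eef_rot: [0.519, 0.484, -0.509, 0.488]
ft_force: [-16.2, 2.0, 14.1]
width: 0.0497
t 16.2 tcp [ 558.7 -143.6   74.1] x [ 0.015  0.006 -1.   ] jaw yaw -3.2 w 49.7 F [-16.2   2.   14.1] j7 -0.05
  tool shift cm [ 0.01  0.08 -0.02]
  spin -0.2
time: 16.45
ee_pos: [0.5585, -0.1432, 0.0744]
eef_rot: [0.519, 0.482, -0.51, 0.488]
ft_force: [-1.7, -6.5, -1.4]
width: 0.0499
t 16.45 tcp [ 558.5 -143.2   74.4] x [ 0.014  0.002 -1.   ] jaw yaw -3.4 w 49.9 F [-1.7 -6.5 -1.4] j7 -0.06
  tool shift cm [0.04 0.1  0.02]
  spin -0.3
```

```bash
python3 -m inch '[{"translation":[0,0.1,-0.25],"spin":0},{"translation":[0,0.1,-0.3],"spin":0}]'; python3 -c "
from h import *
rep((*st((-20,35.3)),.074),-3.04)
";  python3 -m inch '[{"translation":[0,0.2,-0.2],"spin":0},{"translation":[0,0.2,-0.2],"spin":0}]'; python3 -c "
from h import *
rep((*st((-20,35.3)),.074),-3.04)
for n in ('top','side'):
    im=optics.camera(n)[:,:,::-1]
    a,b=(300,180) if n=='top' else (190,220)
    cv2.imwrite(f'pics/{n}6z.png',cv2.resize(im[b:b+90,a:a+110],None,fx=6.5,fy=6.5,interpolation=cv2.INTER_CUBIC))
"
```

```text
time: 16.7
ee_pos: [0.5586, -0.143, 0.0743]
eef_rot: [0.517, 0.481, -0.514, 0.487]
ft_force: [-7.8, -8.0, 5.2]
width: 0.0497
t 16.7 tcp [ 558.6 -143.    74.3] x [ 0.01  -0.004 -1.   ] jaw yaw -3.6 w 49.7 F [-7.8 -8.   5.2] j7 -0.07
  tool shift cm [0.03 0.09 0.04]
  spin -0.6
time: 16.95
ee_pos: [0.559, -0.143, 0.0744]
eef_rot: [-0.515, -0.481, 0.518, -0.485]
ft_force: [-14.4, -3.9, 11.6]
width: 0.0498
t 16.95 tcp [ 559.  -143.    74.4] x [ 0.001 -0.008 -1.   ] jaw yaw -3.8 w 49.8 F [-14.4  -3.9  11.6] j7 -0.08
  tool shift cm [0.04 0.05 0.04]
  spin -0.8
```

View pics/top6z.png

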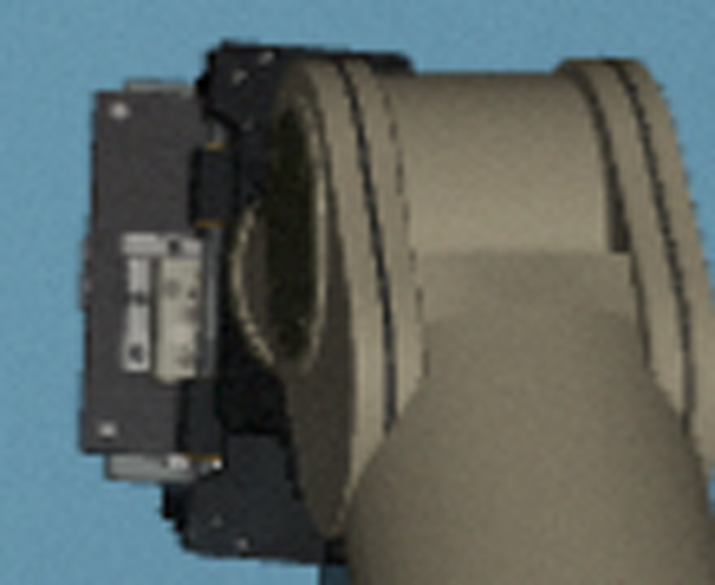

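View pics/side6z.png

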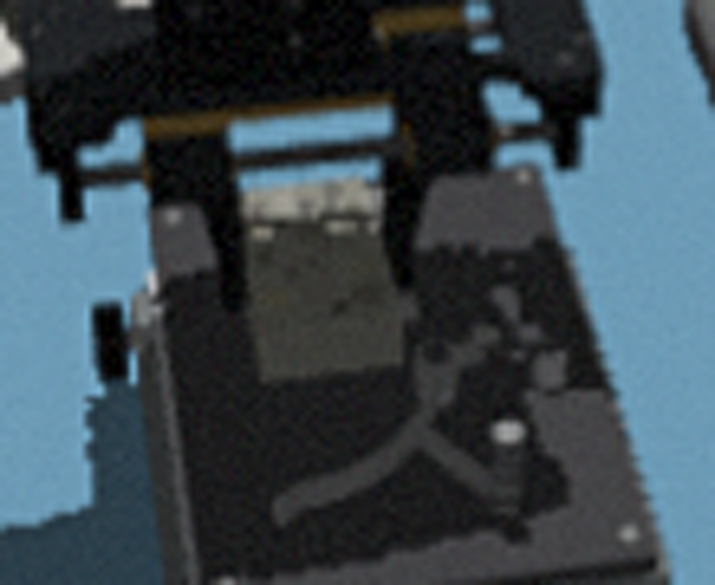

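The section's +y end sits at the end stop (crop x of about 155), and both edges gave contact forces. I'll release gently and lift straight up.

```bash
python3 -m inch '[{"translation":[0,0,0],"spin":0},{"translation":[0,0,0],"spin":0},{"translation":[0,0,0],"spin":0}]' 0.25; python3 -c "
from h import *
rep()"; python3 -m inch '[{"translation":[-1,0,0],"spin":0},{"translation":[-3,0,0],"spin":0},{"translation":[-5,0,0],"spin":0},{"translation":[-5,0,2],"spin":0},{"translation":[0,-1,5],"spin":0},{"translation":[0,-1,5],"spin":0},{"translation":[0,-1,5],"spin":0},{"translation":[0,-1,5],"spin":0},{"translation":[0,0,0],"spin":0}]'; python3 -c "
from h import *
rep()
for n in ('top','side'):
    im=optics.camera(n)[:,:,::-1]
    cv2.imwrite(f'pics/{n}7.png',im)
    a,b=(300,180) if n=='top' else (195,235)
    cv2.imwrite(f'pics/{n}7z.png',cv2.resize(im[b:b+90,a:a+105],None,fx=6.5,fy=6.5,interpolation=cv2.INTER_CUBIC))
"
```

```text
time: 17.42
ee_pos: [0.5604, -0.1429, 0.075]
eef_rot: [-0.516, -0.48, 0.517, -0.486]
ft_force: [0.6, -0.1, 1.3]
width: 0.0642
t 17.43 tcp [ 560.4 -142.9   75. ] x [ 0.004 -0.008 -1.   ] jaw yaw -3.8 w 64.2 F [ 0.6 -0.1  1.3] j7 -0.08
time: 18.55
ee_pos: [0.5069, -0.3632, 0.2285]
eef_rot: [0.516, 0.479, -0.514, 0.49]
ft_force: [0.5, 0.7, -0.3]
width: 0.0658
t 18.55 tcp [ 506.9 -363.2  228.5] x [ 0.013 -0.01  -1.   ] jaw yaw -3.5 w 65.8 F [ 0.5  0.7 -0.3] j7 0.38
```

View pics/top7z.png

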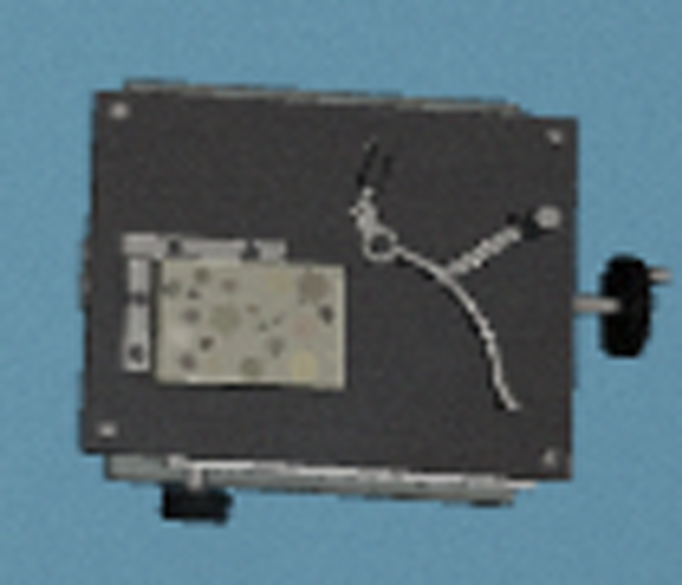

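View pics/side7z.png

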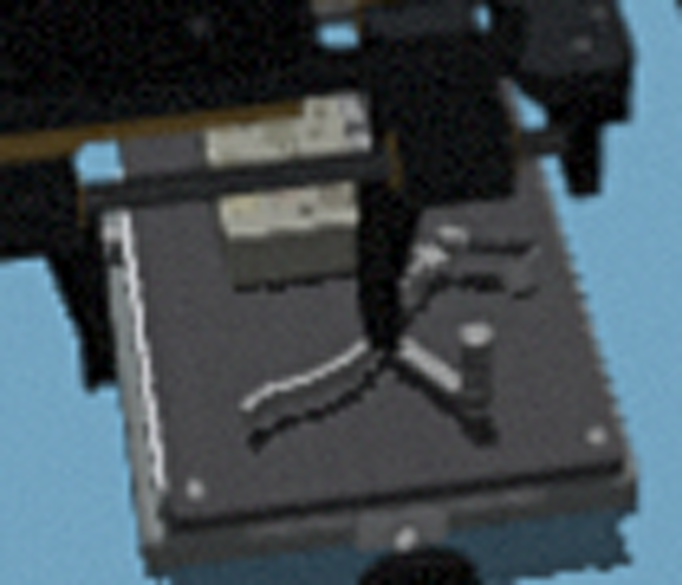

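Run:
```python
from h import *
im=cv2.imread('pics/top7.png'); a,b,c,d=321,215,357,242
g=cv2.cvtColor(im,cv2.COLOR_BGR2HSV)[...,2]
G=im[:,:,2].astype(int) 
k=np.zeros(g.shape,np.uint8); sub=((G>105)&(im.astype(int)[:,:,2]>=im.astype(int)[:,:,0]+6)).astype(np.uint8)*255
k[b:d,a:c]=sub[b:d,a:c]
k=cv2.morphologyEx(k,cv2.MORPH_CLOSE,np.ones((5,5)))
k=cv2.morphologyEx(k,cv2.MORPH_OPEN,np.ones((5,5)))
rr,cc=rect('top',k,.070); print(rr)
o=im.copy(); cv2.drawContours(o,[cc],-1,(0,0,255),1); cv2.imwrite('pics/s7.png',cv2.resize(o[205:250,315:365],None,fx=12,fy=12,interpolation=0))
Rm=np.array([[np.cos(YAW),np.sin(YAW)],[-np.sin(YAW),np.cos(YAW)]])
print('stage centre',Rm@(np.array(rr[0])/1000-C)*1000)
p=(np.array([(159,258),(345,266),(345,388),(155,382)])+.5)/6.5-.5+np.array([300,180])
P=px2('top',p,.070)[:,:2]; print((Rm@(P-C).T*1000).T.round(1).tolist(),(Rm@(P.mean(0)-C)*1000))
p=(np.array([(120,262),(150,262),(285,268),(148,372)])+.5)/6.5-.5+np.array([300,180])
P=px2('top',p,.052)[:,:2]; print('rail',(Rm@(P-C).T*1000).T.round(1).tolist())
```

```text
((563.34912109375, -137.4223175048828), (81.00299072265625, 56.822879791259766), 88.7050552368164)
stage centre [-16.47583404  41.56323394]
[[3.5, 74.7], [5.1, -0.0], [-43.9, -1.5], [-46.4, 74.3]] [-20.44227033  36.88048392]
rail [[2.7, 87.9], [3.5, 75.6], [4.6, 20.5], [-41.4, 74.6]]
```

View pics/s7.png

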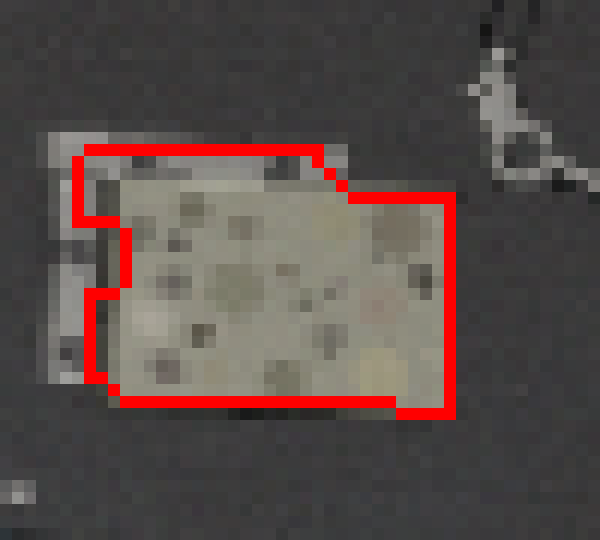

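By hand-read corners the section centre is at stage (-20.4, 36.9), within about 0.6 mm of home, and its yaw matches the rail's. The mask leaked onto the rails, so I'm not using it. Now the clip.

```bash
python3 -m inch '[{"translation":[0,0,0],"spin":9.5},{"translation":[0,0,0],"spin":9.5},{"translation":[0,0,0],"spin":9.5},{"translation":[0,0,0],"spin":0}]' 0.6 25; python3 -c "
from h import *
rep((*post(1.2),.16),-33)"
```

```text
time: 19.15
ee_pos: [0.5134, -0.3504, 0.2306]
eef_rot: [0.622, 0.339, -0.613, 0.349]
ft_force: [0.0, 0.2, -0.2]
width: 0.037
t 19.15 tcp [ 513.4 -350.4  230.6] x [ 0.018 -0.006 -1.   ] jaw yaw -31.8 w 37.0 F [ 0.   0.2 -0.2] j7 -0.11
  tool shift cm [  7.15   2.43 -12.56]
  spin 1.2
```

```bash
python3 -m inch '[{"translation":[1,0.8,-4],"spin":1.2},{"translation":[2,0.8,-4],"spin":0},{"translation":[2,0.8,-4],"spin":0},{"translation":[1.5,0,-0.4],"spin":0},{"translation":[0,0,0],"spin":0},{"translation":[0,0,0],"spin":0}]'; python3 -c "
from h import *
rep((*post(1.2),.115),-33)"
```

```text
time: 19.9
ee_pos: [0.605, -0.2523, 0.1675]
eef_rot: [0.622, 0.34, -0.611, 0.351]
ft_force: [0.5, -1.3, 0.4]
width: 0.0346
t 19.9 tcp [ 605.  -252.3  167.5] x [ 0.021 -0.006 -1.   ] jaw yaw -31.5 w 34.6 F [ 0.5 -1.3  0.4] j7 -0.35
  tool shift cm [ 5.24 -0.18  0.6 ]
  spin 1.5
```

```bash
python3 -m inch '[{"translation":[1.5,-0.2,0.6],"spin":1.5},{"translation":[2,0,0],"spin":0},{"translation":[1.5,0,0],"spin":0},{"translation":[0,0,0],"spin":0},{"translation":[0,0,0],"spin":0}]'; python3 -c "
from h import *
rep((*post(1.2),.084),-33)"
```

```text
time: 20.52
ee_pos: [0.5994, -0.26, 0.1144]
eef_rot: [0.627, 0.33, -0.617, 0.342]
ft_force: [0.3, 0.0, 0.6]
width: 0.035
t 20.52 tcp [ 599.4 -260.   114.4] x [ 0.021 -0.008 -1.   ] jaw yaw -33.3 w 35.0 F [0.3 0.  0.6] j7 -0.38
  tool shift cm [ 3.04 -0.07 -0.36]
  spin -0.3
```

```bash
python3 -m inch '[{"translation":[0,-0.1,-0.4],"spin":0},{"translation":[1,0,0],"spin":0},{"translation":[1,0,0],"spin":0},{"translation":[0.8,0,0],"spin":0},{"translation":[0,0,0],"spin":0},{"translation":[0,0,0],"spin":0}]'; python3 -c "
from h import *
rep((*post(1.2),.084),-33)"
```

```text
time: 21.28
ee_pos: [0.6021, -0.2557, 0.0851]
eef_rot: [0.627, 0.33, -0.617, 0.342]
ft_force: [1.0, -0.2, -1.1]
width: 0.035
t 21.27 tcp [ 602.1 -255.7   85.1] x [ 0.022 -0.008 -1.   ] jaw yaw -33.2 w 35.0 F [ 1.  -0.2 -1.1] j7 -0.39
  tool shift cm [ 0.11 -0.    0.13]
  spin -0.2
```

```bash
python3 -m inch '[{"translation":[0.1,0,0.1],"spin":0},{"translation":[0,0,0],"spin":0},{"translation":[0,0,0],"spin":0},{"translation":[0,0,0],"spin":0}]' 1 30; python3 -c "
from h import *
rep((*post(1.2),.084),-33);q()
s=r.read_state();M=R.from_quat(s['eef_rot']).as_matrix()
for a in (1.1,1.,.9,.8,.7,.6,.5,.4,.3,.2,.14): print(a,(M.T@np.array([*(post(a)-post(a+.1)),0])*100).round(2))
"
```

```text
time: 21.78
ee_pos: [0.6012, -0.2566, 0.0846]
eef_rot: [0.627, 0.33, -0.617, 0.342]
ft_force: [-3.3, 2.0, 1.8]
width: 0.0088
t 21.77 tcp [ 601.2 -256.6   84.6] x [ 0.021 -0.008 -1.   ] jaw yaw -33.2 w 8.8 F [-3.3  2.   1.8] j7 -0.39
  tool shift cm [0.06 0.02 0.01]
  spin -0.2
r 61.7 q 1.198
1.1 [-0.01 -0.48  0.39]
1.0 [-0.01 -0.52  0.34]
0.9 [-0.01 -0.55  0.29]
0.8 [-0.01 -0.57  0.23]
0.7 [-0.01 -0.59  0.17]
0.6 [-0.01 -0.61  0.11]
0.5 [-0.01 -0.62  0.05]
0.4 [-0.01 -0.62 -0.01]
0.3 [-0.01 -0.62 -0.07]
0.2 [-0.01 -0.61 -0.13]
0.14 [-0.01 -0.6  -0.17]
```

The post is gripped, at q = 1.198. I'll close it in slow stages.

```bash
python3 -m inch '[{"translation":[0,-0.5,0.4],"spin":0},{"translation":[0,-0.55,0.36],"spin":0},{"translation":[0,-0.58,0.3],"spin":0}]'; python3 -c "
from h import *
rep((*post(.7),.084));q()"
```

```text
time: 22.15
ee_pos: [0.5839, -0.2577, 0.0847]
eef_rot: [0.629, 0.328, -0.615, 0.344]
ft_force: [4.1, -2.5, -3.2]
width: 0.009
t 22.15 tcp [ 583.9 -257.7   84.7] x [ 0.029 -0.01  -1.   ] jaw yaw -33.3 w 9.0 F [ 4.1 -2.5 -3.2] j7 -0.38
  tool shift cm [ 0.03 -1.3   0.4 ]
r 62.6 q 0.919
```

```bash
python3 -m inch '[{"translation":[0,-0.6,0.2],"spin":0},{"translation":[0,-0.6,0.17],"spin":0},{"translation":[0,-0.6,0.12],"spin":0}]'; python3 -c "
from h import *
rep((*post(.4),.084));q()"
```

```text
time: 22.52
ee_pos: [0.5647, -0.2539, 0.0845]
eef_rot: [0.63, 0.327, -0.615, 0.344]
ft_force: [-0.1, -3.7, 1.1]
width: 0.0095
t 22.52 tcp [ 564.7 -253.9   84.5] x [ 0.029 -0.012 -0.999] jaw yaw -33.4 w 9.5 F [-0.1 -3.7  1.1] j7 -0.38
  tool shift cm [ 0.01 -1.34 -0.17]
r 64.3 q 0.611
```

```bash
python3 -m inch '[{"translation":[0,-0.6,-0.08],"spin":0},{"translation":[0,-0.6,-0.08],"spin":0}]'; python3 -c "
from h import *
rep((*post(.25),.084));q()"
```

```text
time: 22.78
ee_pos: [0.5537, -0.2465, 0.0844]
eef_rot: [0.629, 0.326, -0.616, 0.344]
ft_force: [-0.8, -0.7, 2.1]
width: 0.0093
t 22.77 tcp [ 553.7 -246.5   84.4] x [ 0.027 -0.013 -1.   ] jaw yaw -33.5 w 9.3 F [-0.8 -0.7  2.1] j7 -0.38
  tool shift cm [ 0.01 -0.93 -0.28]
r 63.6 q 0.403
```

```bash
python3 -m inch '[{"translation":[0,-0.5,-0.15],"spin":0},{"translation":[0,-0.5,-0.15],"spin":0}]'; python3 -c "
from h import *
rep((*post(.14),.084));q()"
```

```text
time: 23.02
ee_pos: [0.5456, -0.238, 0.0843]
eef_rot: [0.628, 0.326, -0.617, 0.343]
ft_force: [-2.5, -0.6, 4.4]
width: 0.0087
t 23.02 tcp [ 545.6 -238.    84.3] x [ 0.026 -0.014 -1.   ] jaw yaw -33.5 w 8.7 F [-2.5 -0.6  4.4] j7 -0.39
  tool shift cm [ 0.02 -0.44 -0.21]
r 62.8 q 0.217
```

```bash
python3 -m inch '[{"translation":[0,-0.35,-0.15],"spin":0},{"translation":[0,-0.2,-0.1],"spin":0}]'; python3 -c "
from h import *
rep((*post(.12),.084));q()"
```

```text
time: 23.28
ee_pos: [0.5413, -0.2322, 0.0844]
eef_rot: [0.628, 0.327, -0.617, 0.343]
ft_force: [0.1, -6.1, 1.6]
width: 0.0092
t 23.27 tcp [ 541.3 -232.2   84.4] x [ 0.024 -0.014 -1.   ] jaw yaw -33.5 w 9.2 F [ 0.1 -6.1  1.6] j7 -0.4
  tool shift cm [0.04 0.12 0.  ]
r 62.4 q 0.102
```

q is about 0.10, so it is bearing on the section. I'll let go, then lift clear.

```bash
python3 -m inch '[{"translation":[0,0,0],"spin":0},{"translation":[0,0,0],"spin":0},{"translation":[0,0,0],"spin":0}]' 0.6; python3 -m inch '[{"translation":[-1.5,0,0],"spin":0},{"translation":[-3,0,0],"spin":0},{"translation":[-4,0,0],"spin":0},{"translation":[-4,0,0],"spin":0},{"translation":[0,0,5],"spin":0},{"translation":[0,0,5],"spin":0},{"translation":[0,0,5],"spin":0},{"translation":[0,0,5],"spin":0},{"translation":[0,0,0],"spin":0},{"translation":[0,0,0],"spin":0}]'; python3 -c "
from h import *
rep()
for n in ('top','side'):
    im=optics.camera(n)[:,:,::-1]
    cv2.imwrite(f'pics/{n}8.png',im)
    a,b=(300,180) if n=='top' else (195,235)
    cv2.imwrite(f'pics/{n}8z.png',cv2.resize(im[b:b+90,a:a+105],None,fx=6.5,fy=6.5,interpolation=cv2.INTER_CUBIC))
"
```

```text
time: 23.65
ee_pos: [0.5422, -0.2294, 0.084]
eef_rot: [0.628, 0.328, -0.616, 0.344]
ft_force: [-0.4, 0.2, 1.2]
width: 0.0302
time: 24.9
ee_pos: [0.4297, -0.3975, 0.2223]
eef_rot: [0.63, 0.328, -0.613, 0.348]
ft_force: [0.7, 0.9, -0.0]
width: 0.0349
t 24.9 tcp [ 429.7 -397.5  222.3] x [ 0.035 -0.014 -0.999] jaw yaw -32.9 w 34.9 F [ 0.7  0.9 -0. ] j7 0.04
```

View pics/top8z.png

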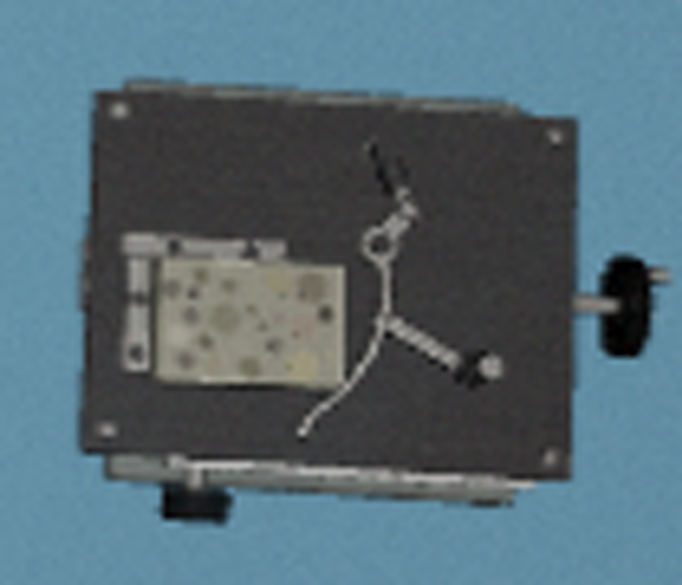

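View pics/side8.png

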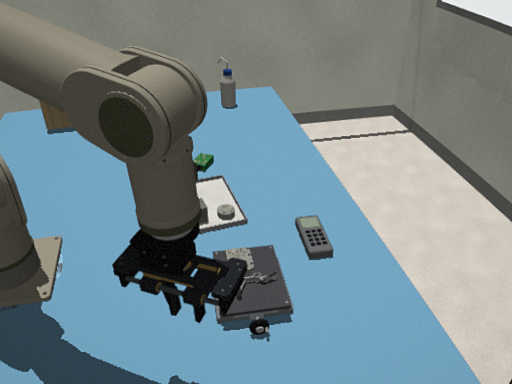

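The clip arm lies on the section's free corner at (345,385), and the section is unmoved at the rails. One last numeric check before handing in.

Run:
```python
from h import *
Rm=np.array([[np.cos(YAW),np.sin(YAW)],[-np.sin(YAW),np.cos(YAW)]])
f=lambda p:(np.array(p,float)+.5)/6.5-.5+np.array([300,180])
w=px2('top',[f((491,367))],.088)[0,:2]-st(PIV); print('q',np.arctan2(w[1],w[0])-YAW-np.arctan2(-34,-52),np.hypot(*w))
P=px2('top',f([(159,258),(345,266),(345,387),(155,382)]),.070)[:,:2]; print(Rm@(P.mean(0)-C)*1000)
a=cv2.imread('pics/top7.png')[225:245,320:350].astype(int); b=cv2.imread('pics/top8.png')[225:245,320:350].astype(int)
print('section change',np.abs(a-b).mean(), cv2.phaseCorrelate(a.mean(2).astype(np.float32),b.mean(2).astype(np.float32)))
a=cv2.imread('pics/top0.png').astype(int);b=cv2.imread('pics/top8.png').astype(int)
for n,(x,y,X,Y) in dict(core=(228,213,254,240),cube=(226,242,256,270),meter=(262,132,330,170),green=(108,215,150,252)).items(): print(n,np.abs(a-b)[y:Y,x:X].mean().round(1))
from bench import close_job
print(close_job())
```

```text
q 0.1092258351794606 0.06223313177210374
[-20.34269108  36.8834528 ]
section change 4.0 ((-0.4611666565689152, -0.13599679184840952), 0.8547070638338725)
core 1.9
cube 2.0
meter 2.2
green 2.1
the job is handed in; nothing more can be done
None
```

The job is handed in at about 25 s of the 64 s allowed. The clip is clamped on the section's free corner and nothing else was disturbed. The interface reports no verdict.

- **Opening the clip:** I gripped the thumb post, drew it along its arc past the dead point and let go at 1.15 rad. A later picture showed it resting at the open stop: the post was within 0.5 mm of its predicted place at 1.2 rad.
- **Placing the section:** I took it from the tray (gripped width 49.7 mm), set it on the plate and pushed it against the rail and the end stop. Contact showed at up to 16 N on the rail and about 8 N on the end stop. I then let go and lifted straight up.
- **Closing the clip:** I eased the post back in short steps, at about 0.8 rad/s, and let go at about 0.10 rad, where it bore on the section.

**Last checks, from the pictures:**
- **Section:** its centre was at stage (-20.3, 36.9) mm, against a home position of (-20, 37.5).
- **Squareness:** before the clip was closed, the section's edges ran parallel to the rail.
- **Clip angle:** it read 0.109 rad, with the arm on the section's corner.
- **Bystanders:** the core slice, cube, meter and green block look unchanged from the start.

**What was weak or disagreed:**
- **Automatic outline:** the section's outline ran into the rails and put the centre about 5 mm off. I used corners read by hand instead.
- **Before and after clamping:** comparing the two pictures gave a shift of about half a pixel (about 1 mm). That may be the clip arm entering the window, since the hand-read corners did not move.
- **Clamp force:** I did not measure it. I infer it from the clip standing at about 0.11 rad, the angle expected when it bears on a section.

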